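# Load the planter jig and hold its index plunger out

## Robot

A 6-joint arm with a two-finger parallel gripper is mounted at the origin on the work surface. World frame = base frame: x ahead of the robot, y to its left, z up, the work surface at z = 0. Lengths are in m, angles in rad, forces in N, time in s.
With the tool pointing down it reaches from about 0.25 to 0.725 m from the base axis. Payload 4 kg.
Tool frame: the origin (TCP) lies on the centre line of the jaws, within the pads' length; the fingertips stand ahead of it and the grasp point (between the pads) lies 3 mm ahead of it (bot.tcp_to_tips is the z of the fingertips in the tool frame, in m); z points along the fingers, y is the line along which they close (so a half turn about z gives the same grasp; the last joint's range is limited). The gripper opens to 85 mm and grips with 20 to 120 N. Pads are 22 mm wide; open, the fingers measure 114 mm over their backs; the gripper's body (76 mm by 85 mm) begins 54 mm behind the grasp point. The pads swing forward as they close: fully open they stand 13 mm farther back than shut.
Start: joints at [-1.132, 0.241, 0.005, 1.335, 0, 1.571], TCP at [0.212, -0.453, 0.219] pointing down, gripper open.
Joint ranges: [-2.72, 2.72], [-1.05, 1.87], [-1.09, 1.28], [-1.99, 2.15], [-1.42, 1.44], [-3.14, 3.14]. Speed limits (rad/s): [2.79, 2.79, 3.14, 3.14, 3.14, 3.14].

## Interface

Orientations are given as a unit quaternion [x, y, z, w].
In Python, from workcell import telemetry, camera, camera_params, ticket, boxes_of, cut_out, spot_point, bot gives the robot as it stands.
- The arm moves only by the shell command python3 -m creep 'ROWS'. ROWS is text: rows parted by semicolons, each of 5 numbers parted by spaces: the opening, from 0 (shut) to 1 (fully open), then the shift along the tool's x, y, z in units of 150 mm (1.0 is 150 mm), then the turn about the tool's z in units of 180 degrees (1.0 is 180 degrees). In form: claw x y z turn; .... A call has 1 to 12 rows; each row is the pose to reach, as a shift and turn from the pose commanded when the call began, along the tool's axes at that moment, turning the shorter way round; what a row does not reach only later rows make up. A row lasts 1/8 s, in which the tool goes at most 62.5 mm and 10.7 degrees, less where a joint would pass 70% of its speed; a pose out of reach is approached as far as the arm can. A call with a number of a shift or a turn outside -1 to 1 is refused whole. A call with a gripper value outside its range is refused whole. The fingers move at their own pace and stop on an object; the grip force is fixed at half the most. Time passes only in rows, so rows that repeat a pose let the fingers close. It gives the time, the measured TCP pose, the force, the opening and the grip force at its end, in the units of the state.
- telemetry.get_obs(): the state, without advancing time (a new reading comes with each control period).
- camera(name): name is "scene" or "top" or "wrist"; returns the picture (400x640x3 uint8, red, green, blue); there is no depth.
- camera_params(name): a dict with "camera_matrix" (3x3 intrinsics, pixels), "eye" and "attitude" of the camera in the world. Camera axes: x right, y down, z forward; pixel columns grow to the right and rows downward; lengths in m; the calibration is good to about 2 mm. A picture is of the moment at which its call begins: read the wrist's pose just before it. camera_params takes no time and is no camera call; for the wrist camera it gives the pose at the moment of the call.
- ticket.job_done(): hands the job in; it is judged then, once.
Trained networks look in the newest picture that a camera, given by its name, has taken for a name from the list of things; names that differ only in an ending like _2 or _b are one class to them, and where a whole thing is asked for, a point or a joint stands for the part that bears it (a point fixed in the world has none). Each returns a list of dicts, best first, with "conf" (0 to 1); they miss things now and then, are a little off and sometimes report something else, mostly with a low value. They report only what shows in the picture. A call takes as long as a camera call. They do not tell look-alikes from the thing itself.
- boxes_of(thing, camera): "at" ([x, y, z] in m, in world coordinates, good to about 4 mm: the middle of the surface that is visible of it).
- cut_out(thing, camera): "pixels" (400x640 bool, what is visible of it).
- spot_point(thing, camera): "at" ([x, y, z] in m, in world coordinates, good to about 4 mm: a listed point, or the origin of a listed thing).
The state is a dict: "clock": time; "joint_pos": joint angles; "joint_vel": joint speeds; "tau": joint torques, N m; "eef_pos": TCP position; "tool_rot": TCP orientation; "ft_force": force on the tool from outside, world axes, zero at the start; "ft_torque": the same for the moment, N m; "grip_width": finger opening in m; "grasp_force": force on a finger pad.
Only numpy, scipy, OpenCV 4.12 (cv2) and the standard library are available. Lean on these libraries where they do the work, as an engineer would, in place of code of your own. Each camera call takes 0.05 s, during which the arm holds its last target. There are 200 camera calls.

## Task

Load the planter jig: lay the two loose pine cleats flat in the two green pockets of the round turntable, one in each, and let go of them. Then grip the black knob of the index plunger, pull it straight up as far as it goes so that its pin is out of the table, and finish while still holding it up there so that I can swing the table round; do not turn the table yourself, and leave everything else on the bench where it is.

Things in the scene. Friction and masses are not known exactly. Their poses are not given: they have to be found in the camera images.
- cleat_a: loose pine cleat (batten), a plain bar 36 x 140 x 16 mm, about 45 g, lying flat on the bench. Origin at its centre (8 mm above what it lies on); x across its 36 mm width, y along its length, z through its 16 mm thickness. The two cleats are alike and either end or face will do.
- cleat_b: the second loose pine cleat, the same as cleat_a in size and axes.
- pocket_1 (a point): centre of the floor of one pocket on the turntable (green floor, dark fences 10 mm high, 8 mm thick), 42 x 148 mm inside; x across it, y along its length, z up. Its long sides are fenced only over the last 40 mm at each end; the middle 68 mm is open for fingers. The floor is 52 mm above the bench; the two pockets are parallel, 112 mm between centres.
- pocket_2 (a point): centre of the floor of the other pocket, the same as pocket_1 in size and axes.
- turntable_base: dark brown base board bolted to the bench, 220 x 325 x 15 mm. Origin on the bench under the turning axis; pockets at x = -56 and +56 mm, plunger at y = +155 mm. Carries the round plywood table (280 mm across, top 52 mm up; four steel lugs reach to 175 mm from the axis) and the plunger's blue bracket (36 mm wide, arm top 64 mm up, then a 20 mm steel barrel up to 92 mm).
- turntable (a joint): turn of the round table on its base, rad, 0 at its station, where the plunger's pin locks it (play about 0.01 rad, a little more if it is forced); counter-clockwise from above is positive.
- knob: black mushroom knob on top of the index plunger, 32 mm across, its rim a 14 mm high cylinder. Origin at the middle of the rim, on the plunger's upright axis, 105 mm above the bench when the pin is home (top 11 mm above the origin, underside 13 mm below). It moves straight up with the plunger. Below it stands only the 20 mm barrel, then the bracket arm.
- plunger (a joint): how far the index plunger is pulled up, m: 0 = pin home (9 mm deep in the lug's hole), 0.015 = up at its stop (pin tip about 6 mm clear of the lug). A spring pulls it back: about 6 N at home, 10.5 N at the stop. It has no catch: it snaps home when let go.
- staple_gun: chrome staple gun lying on its side, 165 x 115 x 30 mm; origin on the bench under it. Leave alone.
- cultivator: red three-tined hand cultivator, 250 mm long; origin on the bench under it. Leave alone.
- tape_measure: yellow tape measure, 72 x 64 x 34 mm; origin at the centre of its underside. Leave alone.
- screw_tin: round open tin of brass screws, 80 mm across, 34 mm high; origin at the centre of its underside. Leave alone.
- empty_pot: empty terracotta pot, 96 mm across, 85 mm high; origin at the centre of its underside. Leave alone.
- seedling_pot: the same pot with soil and a green seedling, about 125 mm high in all; origin at the centre of its underside. Leave alone.
Not all that is in view belongs to the job. Leave any pink or red look-alike of the cleat_a alone.

How it is judged:
On the way, in this order (a step that is already met when the one before it is completed fails the run):
1. both cleats lie flat in the pockets, one in each, let go ((((horizontal distance between cleat_a and pocket_1 below 0.009 m and z of cleat_a in the frame of pocket_1 between 0.005 and 0.011 m and angle between the y axis of cleat_a and the y axis of pocket_1, either way round below 0.08 rad and angle between the z axis of cleat_a and the z axis of pocket_1, either way round below 0.05 rad and contact force between the fingers and cleat_a below 0.2 N) and (horizontal distance between cleat_b and pocket_2 below 0.009 m and z of cleat_b in the frame of pocket_2 between 0.005 and 0.011 m and angle between the y axis of cleat_b and the y axis of pocket_2, either way round below 0.08 rad and angle between the z axis of cleat_b and the z axis of pocket_2, either way round below 0.05 rad and contact force between the fingers and cleat_b below 0.2 N)) or ((horizontal distance between cleat_a and pocket_2 below 0.009 m and z of cleat_a in the frame of pocket_2 between 0.005 and 0.011 m and angle between the y axis of cleat_a and the y axis of pocket_2, either way round below 0.08 rad and angle between the z axis of cleat_a and the z axis of pocket_2, either way round below 0.05 rad and contact force between the fingers and cleat_a below 0.2 N) and (horizontal distance between cleat_b and pocket_1 below 0.009 m and z of cleat_b in the frame of pocket_1 between 0.005 and 0.011 m and angle between the y axis of cleat_b and the y axis of pocket_1, either way round below 0.08 rad and angle between the z axis of cleat_b and the z axis of pocket_1, either way round below 0.05 rad and contact force between the fingers and cleat_b below 0.2 N)))), for 0.3 s.
2. the plunger is pulled up to its stop and held by the fingers (value of joint plunger above 0.012 m and contact force between the fingers and knob above 2 N), for 0.3 s.
At the end, for the whole second after the job is handed in: Each pocket holds one cleat flat on its floor (within 9 mm of its centre, 0.08 rad of its length, 0.05 rad of flat), clear of the fingers; the fingers hold the knob (over 2 N) with the plunger more than 12 of its 15 mm up; the table is within 0.06 rad of its station (all of step 2 and (((horizontal distance between cleat_a and pocket_1 below 0.009 m and z of cleat_a in the frame of pocket_1 between 0.005 and 0.011 m and angle between the y axis of cleat_a and the y axis of pocket_1, either way round below 0.08 rad and angle between the z axis of cleat_a and the z axis of pocket_1, either way round below 0.05 rad and contact force between the fingers and cleat_a below 0.2 N) and (horizontal distance between cleat_b and pocket_2 below 0.009 m and z of cleat_b in the frame of pocket_2 between 0.005 and 0.011 m and angle between the y axis of cleat_b and the y axis of pocket_2, either way round below 0.08 rad and angle between the z axis of cleat_b and the z axis of pocket_2, either way round below 0.05 rad and contact force between the fingers and cleat_b below 0.2 N)) or ((horizontal distance between cleat_a and pocket_2 below 0.009 m and z of cleat_a in the frame of pocket_2 between 0.005 and 0.011 m and angle between the y axis of cleat_a and the y axis of pocket_2, either way round below 0.08 rad and angle between the z axis of cleat_a and the z axis of pocket_2, either way round below 0.05 rad and contact force between the fingers and cleat_a below 0.2 N) and (horizontal distance between cleat_b and pocket_1 below 0.009 m and z of cleat_b in the frame of pocket_1 between 0.005 and 0.011 m and angle between the y axis of cleat_b and the y axis of pocket_1, either way round below 0.08 rad and angle between the z axis of cleat_b and the z axis of pocket_1, either way round below 0.05 rad and contact force between the fingers and cleat_b below 0.2 N))) and value of joint turntable between -0.06 and 0.06 rad); the arm keeps its last pose, push and grip.
It fails at once if a bystander on the bench is shifted by more than 30 mm (distance of any of staple_gun, cultivator, tape_measure, screw_tin, empty_pot, seedling_pot from where it was at the start of the episode above 0.03 m).
It fails at once if the turntable is swung away from its station (value of joint turntable above 0.12 rad or value of joint turntable below -0.12 rad).
It also fails if it takes over 58 s, if anything falls off the work surface, if the arm or the gripper's body presses on something with over 40 N, if the wrist force passes 120 N, or if a joint passes its speed limit or range.

## Working session

There is one attempt and no reset: what is moved stays moved. The work goes in short steps, Python scripts to look and compute and a shell command to move; the robot and the scene stay as the last step left them, time stands still between calls to the robot, and variables do not carry over. Pictures are saved under pics/ and viewed, at most 10 in all, crops included, and the job is handed in when it is done.

```bash
ls; mkdir -p pics; python3 - <<'E'
from workcell import *
import cv2, numpy as np
np.set_printoptions(precision=3,suppress=True)
o=telemetry.get_obs(); print(o['clock'],o['eef_pos'],o['tool_rot'],o['grip_width'],bot.tcp_to_tips)
for c in ('top','scene'):
    im=camera(c); cv2.imwrite(f'pics/{c}0.png',im[:,:,::-1])
    p=camera_params(c); print(c,p)
    for t in ('cleat_a','pocket_1','knob','turntable_base','staple_gun','cultivator','tape_measure','screw_tin','empty_pot','seedling_pot'):
        print(t,[(round(d['conf'],2),np.round(d['at'],3)) for d in spot_point(t,c)])
    print('boxes cleat',[(round(d['conf'],2),np.round(d['at'],3)) for d in boxes_of('cleat_a',c)])
E
```

```text
pics
0.0 [ 0.212 -0.452  0.218] [ 0.976  0.218 -0.    -0.001] 0.08534852879231991 0.022
top {'camera_matrix': array([[452.888,   0.   , 317.169],
       [  0.   , 452.888, 201.939],
       [  0.   ,   0.   ,   1.   ]]), 'eye': array([0.199, 0.06 , 1.711]), 'attitude': array([ 0.707, -0.701,  0.07 , -0.068])}
cleat_a [(0.87, array([ 0.25 , -0.26 ,  0.007])), (0.64, array([ 0.566, -0.312,  0.008])), (0.64, array([ 0.736, -0.385,  0.004])), (0.64, array([ 0.258, -0.441,  0.012])), (0.55, array([ 0.421, -0.295,  0.01 ]))]
pocket_1 [(0.9, array([0.595, 0.077, 0.05 ])), (0.65, array([0.497, 0.117, 0.051])), (0.41, array([0.601, 0.244, 0.104])), (0.24, array([ 0.47 , -0.487, -0.002]))]
knob [(0.62, array([0.599, 0.246, 0.103])), (0.6, array([0.499, 0.114, 0.051]))]
turntable_base [(0.74, array([ 0.548,  0.099, -0.005]))]
staple_gun [(0.56, array([ 0.739, -0.173,  0.002]))]
cultivator [(0.89, array([ 0.449,  0.58 , -0.001]))]
tape_measure [(0.86, array([ 0.47 , -0.487,  0.002])), (0.2, array([0.359, 0.431, 0.005]))]
screw_tin [(0.71, array([0.361, 0.428, 0.004])), (0.63, array([ 0.446,  0.57
[... 985 characters left out ...]
ntable_base [(0.58, array([0.547, 0.097, 0.001])), (0.4, array([ 0.419, -0.296,  0.005]))]
staple_gun [(0.7, array([ 0.734, -0.176, -0.005]))]
cultivator [(0.57, array([ 0.443,  0.581, -0.   ]))]
tape_measure [(0.49, array([ 0.475, -0.484, -0.001]))]
screw_tin [(0.88, array([0.362, 0.43 , 0.001]))]
empty_pot [(0.83, array([0.516, 0.5  , 0.   ]))]
seedling_pot [(0.61, array([ 0.64 ,  0.433, -0.003])), (0.46, array([0.6  , 0.08 , 0.052]))]
boxes cleat [(0.88, array([ 0.736, -0.386,  0.02 ])), (0.79, array([ 0.262, -0.26 ,  0.018])), (0.75, array([ 0.574, -0.305,  0.013])), (0.53, array([ 0.261, -0.435,  0.017])), (0.46, array([ 0.425, -0.288,  0.016])), (0.45, array([ 0.482, -0.473,  0.031]))]
```

View pics/top0.png

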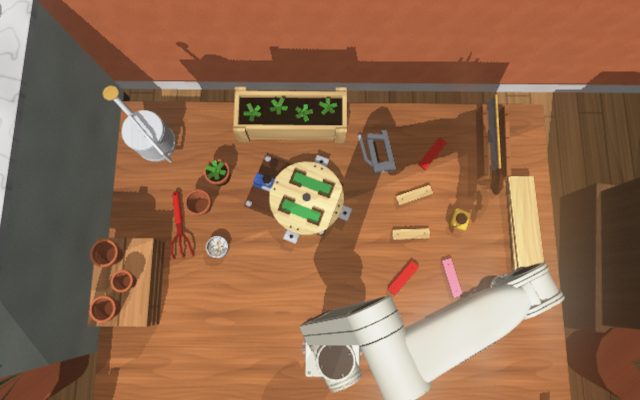

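```bash
cat > h.py <<'E'
from workcell import *
import cv2, numpy as np
from scipy.spatial.transform import Rotation as R
np.set_printoptions(precision=4,suppress=True)
def proj(P,c):
    p=camera_params(c); q=R.from_quat(p['attitude']).inv().apply(np.atleast_2d(P)-p['eye'])@p['camera_matrix'].T
    return q[:,:2]/q[:,2:]
def unproj(uv,z,c):
    p=camera_params(c); uv=np.atleast_2d(uv).astype(float)
    d=R.from_quat(p['attitude']).apply(np.c_[uv,np.ones(len(uv))]@np.linalg.inv(p['camera_matrix']).T)
    return p['eye']+d*((z-p['eye'][2])/d[:,2])[:,None]
E
python3 - <<'E'
from h import *
im=cv2.imread('pics/top0.png')
C=[[.252,-.26,.016],[.57,-.312,.016],[.736,-.385,.016],[.255,-.44,.016],[.42,-.296,.016],[.599,.246,.105]]
print(proj(C,'top'))
camera('top')
for t in ('cleat_a',):
  for d in cut_out(t,'top'):
    ys,xs=np.nonzero(d['pixels']); P=unproj(np.c_[xs,ys],.016,'top')[:,:2].astype(np.float32)
    (c,s,a)=cv2.minAreaRect(P); col=im[ys,xs].mean(0)[::-1]
    print(round(d['conf'],2),len(xs),np.array(c),np.array(s),a,'rgb',col)
x=cv2.resize(im[150:390,380:640][:, :],None,fx=0.1,fy=0.1)
E
```

```text
[[402.0218 278.101 ]
 [413.1864 194.1045]
 [430.4406 152.7059]
 [450.6603 277.6635]
 [410.284  232.9807]
 [265.2567 179.8857]]
0.89 366 [ 0.2581 -0.4452] [0.1348 0.0393] 14.81192684173584 rgb [234.0874 154.1175 171.9727]
0.75 377 [ 0.57   -0.3147] [0.0409 0.1452] 21.580636978149414 rgb [217.5623 182.7984 125.7294]
0.59 331 [ 0.7355 -0.393 ] [0.0374 0.1454] 51.26980209350586 rgb [133.3474  38.003   29.9094]
0.56 371 [ 0.419  -0.2952] [0.0372 0.1447] 2.686525344848633 rgb [220.7089 185.9191 128.1617]
0.56 412 [ 0.2562 -0.264 ] [0.0426 0.1388] 48.371829986572266 rgb [212.2451  65.2087  54.5631]
```

The pine pieces are at pixels (414,194) and (411,234). The look-alikes are bright red (403,278), dark red (432,153) and pink (452,277), so I choose the two pine ones. I'll move closer and check them with the wrist camera.

```bash
cat >> h.py <<'E'
def go(xyz,ydeg):
    """print shift (150mm units) and turn (180deg units) to reach xyz with tool y at world angle ydeg (mod 180)"""
    o=telemetry.get_obs(); r=R.from_quat(o['tool_rot']); M=r.as_matrix()
    s=M.T@(np.array(xyz)-o['eef_pos'])/.15
    cur=np.degrees(np.arctan2(M[1,1],M[0,1])); t=-((ydeg-cur+90)%180-90)/180
    print('shift',s,'turn',t,'cur y',cur,'q6',o['joint_pos'][5],'tcp',o['eef_pos'])
def rect(thing,c,z):
    camera(c); out=[]
    for d in cut_out(thing,c):
        m=d['pixels']; ys,xs=np.nonzero(m)
        if len(xs)<50: continue
        P=unproj(np.c_[xs,ys],z,c)[:,:2].astype(np.float32)
        (ce,s,a)=cv2.minAreaRect(P); 
        if s[0]>s[1]: a+=90; s=s[::-1]
        print(thing,round(d['conf'],2),len(xs),'c',np.array(ce),'mean',P.mean(0),'size',np.array(s),'width-axis deg',(a+90)%180-90, 'uv',xs.min(),xs.max(),ys.min(),ys.max())
E
python3 -m creep '1 0.3 -0.1 0 -0.05; 1 0.7 -0.2 0 -0.1; 1 1 -0.36 0 -0.15; 1 1 -0.36 0 -0.21; 1 1 -0.36 0 -0.27; 1 1 -0.36 0 -0.33; 1 1 -0.36 0 -0.375; 1 1 -0.36 0 -0.375; 1 1 -0.36 0 -0.375'
python3 - <<'E'
from h import *
im=camera('wrist'); cv2.imwrite('pics/w1.png',im[:,:,::-1])
print(camera_params('wrist'))
rect('cleat_a','wrist',.016); go([.419,-.295,.2],2.7)
E
```

```text
clock: 2.42
eef_pos: [0.3253, -0.34, 0.2188]
tool_rot: [0.691, 0.723, 0.0, 0.0]
ft_force: [0.6, 0.9, -0.1]
grip_width: 0.0853
grasp_force: 0.0
{'camera_matrix': array([[320.0903,   0.    , 313.4569],
       [  0.    , 320.0903, 203.9657],
       [  0.    ,   0.    ,   1.    ]]), 'eye': array([ 0.3215, -0.2605,  0.3735]), 'attitude': array([0.987 , 0.022 , 0.0037, 0.159 ])}
cleat_a 0.91 1689 c [ 0.7051 -0.3716] mean [ 0.6931 -0.3663] size [0.0405 0.0947] width-axis deg 51.21192169189453 uv 598 639 179 247
cleat_a 0.85 4787 c [ 0.5623 -0.3145] mean [ 0.5615 -0.3104] size [0.0448 0.1418] width-axis deg 20.171213150024414 uv 500 549 92 218
cleat_a 0.79 4910 c [ 0.2546 -0.2629] mean [ 0.2526 -0.2607] size [0.0383 0.1405] width-axis deg 48.456661224365234 uv 188 309 35 154
cleat_a 0.6 3168 c [ 0.2553 -0.4406] mean [ 0.259  -0.4387] size [0.0407 0.1404] width-axis deg -74.90952587127686 uv 197 311 224 270
cleat_a 0.59 4536 c [ 0.415  -0.2964] mean [ 0.4147 -0.2929] size [0.0401 0.1392] width-axis deg 2.4495410919189453 uv 376 420 68 197
shift [0.272  0.6379 0.1254] turn -0.0006808486375762849 cur y 2.5774472452362733 q6 0.718149528266854 tcp [ 0.3252 -0.3401  0.2188]
```

View pics/w1.png

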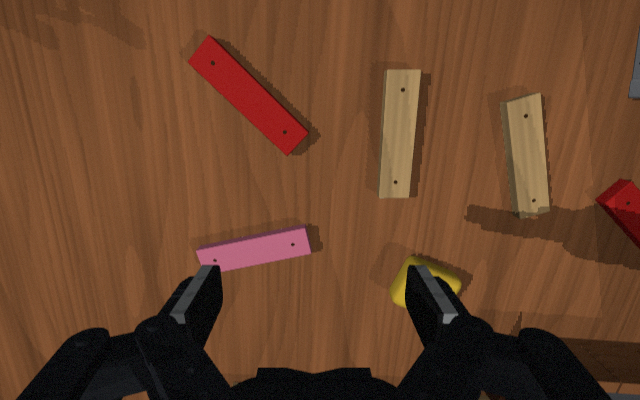

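The wrist view confirms two pine cleats, at (400,133) and (527,155). Bright red is at (250,95), pink at (255,250) and dark red at (625,210). I'll take the near pine cleat first.

```bash
python3 -m creep '1 0.27 0.3 0.2 0; 0.7 0.29 0.62 0.5 0; 0.65 0.295 0.625 0.8 0; 0.65 0.295 0.625 1 0; 0.65 0.295 0.625 1 0; 0.65 0.295 0.625 1 0'
python3 - <<'E'
from h import *
im=camera('wrist'); cv2.imwrite('pics/w2.png',im[:,:,::-1])
rect('cleat_a','wrist',.016); go([.419,-.295,.025],2.7); print(bot.tcp_to_tips,telemetry.get_obs()['grip_width'])
E
```

```text
clock: 3.32
eef_pos: [0.4176, -0.2922, 0.0701]
tool_rot: [0.691, 0.723, 0.0, 0.001]
ft_force: [-0.1, 0.5, 0.1]
grip_width: 0.0555
grasp_force: 0.0
cleat_a 0.89 9975 c [ 0.5632 -0.3133] mean [ 0.561  -0.3056] size [0.0419 0.1443] width-axis deg 19.263320922851562 uv 470 546 154 331
cleat_a 0.83 9624 c [ 0.4174 -0.2969] mean [ 0.4168 -0.29  ] size [0.0369 0.1402] width-axis deg 2.4222803115844727 uv 284 340 121 308
cleat_a 0.83 577 c [ 0.6653 -0.3575] mean [ 0.6665 -0.3536] size [0.017  0.0406] width-axis deg 20.510194778442383 uv 616 639 285 327
cleat_a 0.69 1485 c [ 0.2553 -0.4361] mean [ 0.2229 -0.4404] size [0.0413 0.1409] width-axis deg -78.74931240081787 uv 28 196 353 399
cleat_a 0.6 11773 c [ 0.2612 -0.2634] mean [ 0.2623 -0.2627] size [0.0438 0.1321] width-axis deg 48.08881378173828 uv 0 176 68 248
shift [-0.016   0.0049  0.3048] turn -0.0004990672777260051 cur y 2.6101678900093135 q6 0.914620751360718 tcp [ 0.418  -0.2925  0.0707]
0.022 0.055318539969874334
```

View pics/w2.png

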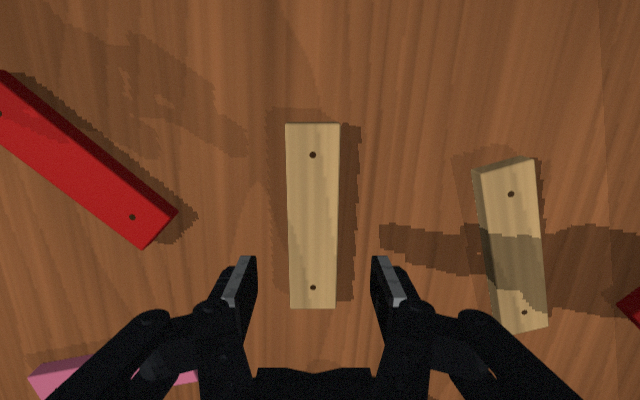

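The pine cleat, spanning (285–340, 121–308), sits centred between the fingers. I'll descend and grip it.

```bash
python3 -m creep '0.65 -0.025 0 0.12 0; 0.65 -0.025 0 0.22 0; 0.65 -0.025 0 0.28 0; 0.65 -0.025 0 0.29 0; 0.65 -0.025 0 0.29 0'
python3 -m creep '0.2 0 0 0 0; 0.2 0 0 0 0; 0.2 0 0 0 0; 0.2 0 0 0 0; 0.2 0 0 -0.1 0;0.2 0 0 -0.3 0;0.2 0 0 -0.6 0;0.2 0 0 -0.8 0;0.2 0 0 -0.8 0'
python3 - <<'E'
from h import *
for t in ('top','scene'):
  rect('pocket_1',t,.052); rect('turntable_base',t,.015)
  for n in ('pocket_1','knob'): print(n,[(round(d['conf'],2),np.round(d['at'],4)) for d in spot_point(n,t)])
go([.497,.115,.15],-20); print(telemetry.get_obs()['grip_width'])
E
```

```text
clock: 4.1
eef_pos: [0.4172, -0.2953, 0.0255]
tool_rot: [0.691, 0.723, 0.0, 0.0]
ft_force: [-0.4, -0.3, 0.3]
grip_width: 0.0555
grasp_force: 0.0
clock: 5.22
eef_pos: [0.4191, -0.2967, 0.1492]
tool_rot: [0.691, 0.723, 0.001, 0.004]
ft_force: [0.3, 0.1, -0.3]
grip_width: 0.0172
grasp_force: 0.0
pocket_1 0.58 4533 c [0.5484 0.0951] mean [0.5436 0.0925] size [0.2757 0.2785] width-axis deg -63.30078887939453 uv 270 350 156 241
turntable_base 0.93 5837 c [0.5713 0.1201] mean [0.5619 0.1271] size [0.3398 0.3967] width-axis deg -39.560394287109375 uv 245 350 155 242
turntable_base 0.19 4614 c [0.556  0.0959] mean [0.5516 0.0938] size [0.2825 0.2838] width-axis deg -65.75031089782715 uv 263 351 155 241
pocket_1 [(0.91, array([0.4935, 0.117 , 0.0546])), (0.79, array([0.5953, 0.0776, 0.0486]))]
knob [(0.43, array([0.6047, 0.2435, 0.1061]))]
pocket_1 0.72 3705 c [0.5518 0.1018] mean [0.5582 0.1014] size [0.278  0.2899] width-axis deg -65.85138511657715 uv 290 366 189 250
turntable_base 0.64 5147 c [0.5609 0.1226] mean [0.5561 0.1339] size [0.342  0.4235] width-axis deg -42.26288986206055 uv 290 387 189 274
pocket_1 [(0.68, array([0.4957, 0.1191, 0.0529])), (0.67, array([0.6031, 0.0764, 0.0548])), (0.45, array([0.604 , 0.2473, 0.1036]))]
knob [(0.5, array([0.6017, 0.2453, 0.1021]))]
shift [ 2.7067  0.6594 -0.0329] turn 0.1257866726641047 cur y 2.64160107953885 q6 0.9086669470024505 tcp [ 0.4169 -0.2951  0.1449]
0.017115454435242147
```

```bash
python3 -m creep '0.65 0 0 0.4 0; 0.65 0 0 0.5 0; 0.65 0 0 0.5 0; 0.65 0 0 0.5 0;0.65 0 0 0.5 0'
python3 - <<'E'
from h import *
im=camera('wrist'); cv2.imwrite('pics/w3.png',im[:,:,::-1])
rect('cleat_a','wrist',.016); go([.419,-.295,.020],2.7); print(bot.tcp_to_tips,telemetry.get_obs()['grip_width'])
E
```

```text
clock: 6.45
eef_pos: [0.4183, -0.2961, 0.0721]
tool_rot: [0.691, 0.723, 0.0, 0.002]
ft_force: [0.4, 0.5, 0.6]
grip_width: 0.0552
grasp_force: 0.0
cleat_a 0.79 1708 c [ 0.255 -0.436] mean [ 0.2175 -0.4404] size [0.0425 0.1399] width-axis deg -77.48798751831055 uv 28 197 348 397
cleat_a 0.68 11909 c [ 0.2609 -0.2629] mean [ 0.262  -0.2623] size [0.0442 0.1313] width-axis deg 48.51115417480469 uv 0 177 63 243
cleat_a 0.55 10184 c [ 0.5619 -0.3125] mean [ 0.5599 -0.3058] size [0.0417 0.1434] width-axis deg 19.526805877685547 uv 470 547 149 329
cleat_a 0.55 9375 c [ 0.4164 -0.2957] mean [ 0.4161 -0.2886] size [0.0356 0.1389] width-axis deg 2.9780073165893555 uv 284 338 115 302
shift [0.0044 0.0086 0.3421] turn -0.0003139896059941805 cur y 2.643481870921043 q6 0.9086690510436599 tcp [ 0.4177 -0.2957  0.0713]
0.022 0.055601130928752025
```

View pics/w3.png

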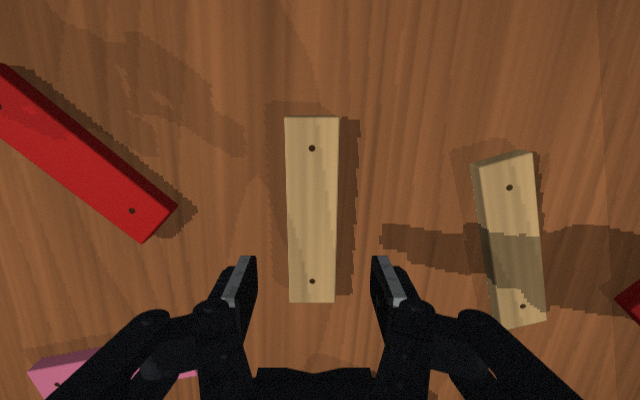

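The cleat is undisturbed at (285–338, 115–302), so the fingers either closed too high or too late. I'll go lower and wait for the grip.

```bash
python3 -m creep '0.65 0 0 0.15 0; 0.65 0 0 0.28 0; 0.65 0 0 0.32 0; 0.65 0 0 0.335 0; 0.65 0 0 0.335 0;0.2 0 0 0.335 0;0.2 0 0 0.335 0;0.2 0 0 0.335 0;0.2 0 0 0.335 0;0.2 0 0 0.335 0;0.2 0 0 0.335 0'
```

```text
clock: 7.98
eef_pos: [0.417, -0.2952, 0.02]
tool_rot: [0.691, 0.723, -0.0, -0.0]
ft_force: [0.7, -0.8, -0.2]
grip_width: 0.0168
grasp_force: 0.0
```

```bash
python3 - <<'E'
from h import *
a=camera('wrist'); b=camera('scene')
o=telemetry.get_obs(); print(proj([o['eef_pos']],'scene'),proj([o['eef_pos'],o['eef_pos']-[0,0,.022]],'wrist'))
u,v=proj([o['eef_pos']],'scene')[0].astype(int)
b=cv2.resize(b[max(v-60,0):v+60,max(u-80,0):u+80],(533,400)); cv2.imwrite('pics/w4.png',cv2.resize(np.hstack([a,b]),(800,273))[:,:,::-1])
E
```

```text
[[265.3713 166.6071]] [[313.8409 254.3639]
 [313.788  237.43  ]]
```

View pics/w4.png

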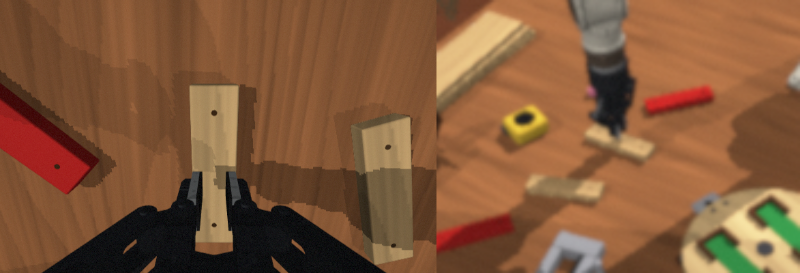

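The pads, at about (198) and (232), have closed above the cleat's top: the tips stand higher than tcp_to_tips suggests. I'll open and go deeper, watching the force.

```bash
python3 -m creep '0.65 0 0 0 0;0.65 0 0 0 0;0.65 0 0 0 0;0.65 0 0 0 0;0.65 0 0 0 0;0.65 0 0 0.03 0;0.65 0 0 0.05 0;0.65 0 0 0.06 0;0.65 0 0 0.06 0'
python3 -m creep '0.2 0 0 0 0;0.2 0 0 0 0;0.2 0 0 0 0;0.2 0 0 0 0;0.2 0 0 0 0;0.2 0 0 0 0'
```

```text
clock: 9.2
eef_pos: [0.4169, -0.2951, 0.0108]
tool_rot: [0.691, 0.723, -0.0, -0.0]
ft_force: [-1.0, -0.3, -0.4]
grip_width: 0.0557
grasp_force: 0.0
clock: 9.95
eef_pos: [0.417, -0.2952, 0.0111]
tool_rot: [0.691, 0.723, -0.0, -0.0]
ft_force: [0.2, -0.1, -0.3]
grip_width: 0.0173
grasp_force: 0.0
```

```bash
python3 - <<'E'
from h import *
a=camera('wrist'); b=camera('scene').copy()
o=telemetry.get_obs(); p=o['eef_pos']
print(p,proj([p,p-[0,0,.022]],'scene'),proj([p,p-[0,0,.022]],'wrist'),o['joint_pos'],o['ft_force'],camera_params('wrist')['eye'])
u,v=proj([p],'scene')[0].astype(int)
b=cv2.resize(b[v-30:v+30,u-40:u+40],(400,300),interpolation=cv2.INTER_CUBIC)
cv2.imwrite('pics/w5.png',np.hstack([a[130:400:1,120:520],cv2.resize(b,(360,270))])[:,:,::-1])
E
```

```text
[ 0.4171 -0.2952  0.0111] [[265.6159 168.0729]
 [266.221  171.6342]] [[313.797  254.421 ]
 [313.7471 237.4784]] [-0.616   0.451  -0.283   0.8369 -0.      0.9087] [-0.035  -0.6008 -0.2198] [ 0.4131 -0.2157  0.1657]
```

View pics/w5.png

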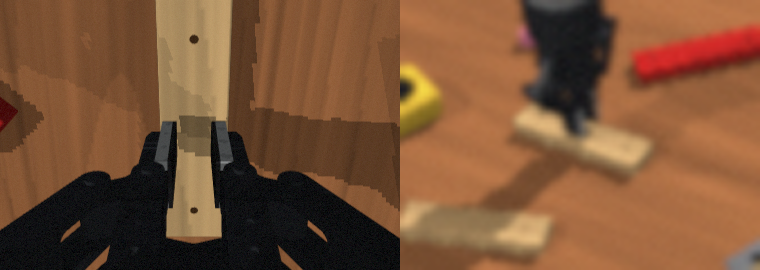

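The pads, crop x 174–214, are narrower than the cleat, 157–232, and visibly above it. I'll feel for its top in small steps.

```bash
python3 -m creep '0.2 0 0 0.01 0;0.2 0 0 0.02 0;0.2 0 0 0.03 0;0.2 0 0 0.03 0'; python3 -c "
from h import *
p=R.from_quat(camera_params('wrist')['attitude']); print(p.as_matrix())"
```

```text
clock: 10.55
eef_pos: [0.4169, -0.2952, 0.0063]
tool_rot: [0.691, 0.723, -0.0, -0.0]
ft_force: [-0.4, -0.2, 0.2]
grip_width: 0.0168
grasp_force: 0.0
[[ 0.9989  0.044   0.0146]
 [ 0.0464 -0.9485 -0.3135]
 [ 0.      0.3138 -0.9495]]
```

```bash
python3 -m creep '0.2 0 0 0.01 0;0.2 0 0 0.02 0;0.2 0 0 0.03 0;0.2 0 0 0.03 0'; python3 -c "
from h import *
o=telemetry.get_obs(); print(o['eef_pos'],o['ft_force'],o['tau'],o['joint_pos'])
im=camera('wrist'); cv2.imwrite('pics/w6.png',im[130:,120:520,::-1])"
```

```text
clock: 11.05
eef_pos: [0.4172, -0.2953, 0.0037]
tool_rot: [0.691, 0.723, 0.0, 0.0]
ft_force: [-3.7, 2.9, 13.3]
grip_width: 0.0171
grasp_force: 6.5
[ 0.4172 -0.2953  0.0037] [-3.7028  2.9049 13.2509] [ -0.0321 -35.8583  18.3792  -1.7684  -0.0016  -0.0005] [-0.616   0.4607 -0.2909  0.8183  0.      0.9086]
```

View pics/w6.png

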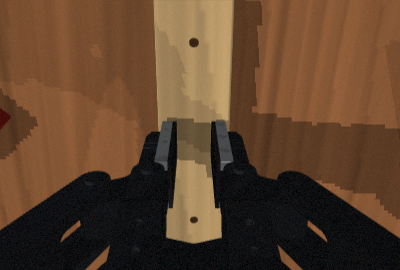

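The fingertips touch the cleat top (at 16 mm) when the TCP reads about 5 mm, so the tips stand about 11 mm behind the reported TCP. I'll correct for that.

```bash
python3 -m creep '0.2 0 0 -0.04 0;0.62 0 0 -0.04 0;0.62 0 0 -0.04 0;0.62 0 0 -0.04 0;0.62 0 0 -0.04 0;0.62 0 0 0 0;0.62 0 0 0.03 0;0.62 0 0 0.05 0;0.62 0 0 0.07 0;0.62 0 0 0.07 0'
python3 -m creep '0.2 0 0 0 0;0.2 0 0 0 0;0.2 0 0 0 0;0.2 0 0 0 0;0.2 0 0 0 0;0.2 0 0 0 0'
```

```text
clock: 12.35
eef_pos: [0.4169, -0.2951, -0.0087]
tool_rot: [0.691, 0.723, -0.0, -0.0]
ft_force: [-0.1, -0.2, -0.1]
grip_width: 0.053
grasp_force: 0.0
clock: 13.1
eef_pos: [0.4175, -0.2955, -0.008]
tool_rot: [0.691, 0.723, 0.0, 0.001]
ft_force: [-0.4, 0.2, 5.7]
grip_width: 0.0342
grasp_force: 60.7
```

```bash
python3 -m creep '0.2 0 0 -0.1 0;0.2 0 0 -0.4 0;0.2 0 0 -0.8 0;0.2 0 0 -1 0;0.2 0.3 0 -1 0;0.2 0.7 0.1 -1 0.04;0.2 1 0.2 -1 0.08;0.2 1 0.3 -1 0.126;0.2 1 0.3 -1 0.126'
python3 - <<'E'
from h import *
go([.497,.06,.15],-20)
E
```

```text
clock: 14.22
eef_pos: [0.4556, -0.1427, 0.1419]
tool_rot: [0.818, 0.575, 0.0, 0.0]
ft_force: [-0.4, -0.0, -0.7]
grip_width: 0.034
grasp_force: 60.0
shift [ 1.3648 -0.1992 -0.054 ] turn 0.0009120264707846894 cur y -19.835835235258752 q6 1.6135620745233228 tcp [ 0.4556 -0.1427  0.1419]
```

```bash
python3 -m creep '0.2 0.3 0 -0.15 0;0.2 0.6 -0.1 -0.3 0;0.2 0.7 -0.2 -0.3 0;0.2 0.7 -0.2 -0.3 0;0.2 0.7 -0.2 -0.3 0'
cat >> h.py <<'E'
def green(c,z=.052):
    im=camera(c); hsv=cv2.cvtColor(im,cv2.COLOR_RGB2HSV)
    m=cv2.inRange(hsv,(45,80,30),(85,255,255)); n,l,s,ce=cv2.connectedComponentsWithStats(m)
    for i in range(1,n):
        if s[i,4]<150: continue
        ys,xs=np.nonzero(l==i); P=unproj(np.c_[xs,ys],z,c)[:,:2].astype(np.float32)
        (q,w,a)=cv2.minAreaRect(P)
        if w[0]>w[1]: a+=90; w=w[::-1]
        print(c,'green n',len(xs),'c',np.array(q),'size',np.array(w),'width-axis',(a+90)%180-90,'uv',xs.min(),xs.max(),ys.min(),ys.max())
    return im
E
python3 - <<'E'
from h import *
im=green('wrist'); cv2.imwrite('pics/w7.png',im[:,:,::-1]); green('top'); green('scene')
go([.497,.115,.15],-20)
E
```

```text
clock: 14.85
eef_pos: [0.4625, -0.0353, 0.1864]
tool_rot: [0.819, 0.573, -0.0, 0.0]
ft_force: [-0.4, -0.7, -1.2]
grip_width: 0.0345
grasp_force: 60.0
wrist green n 4992 c [0.481  0.0823] size [0.042  0.0724] width-axis -21.077560424804688 uv 258 311 0 97
wrist green n 4965 c [0.5861 0.0429] size [0.0421 0.0739] width-axis -20.69805145263672 uv 395 454 0 99
top green n 168 c [0.9113 0.2094] size [0.0623 0.0662] width-axis 0.5422708988189697 uv 270 287 98 113
top green n 164 c [0.913  0.0167] size [0.0626 0.0659] width-axis 12.182316780090332 uv 319 336 98 114
top green n 172 c [0.8838 0.3102] size [0.0647 0.0683] width-axis 69.31462860107422 uv 243 260 103 120
top green n 173 c [0.8882 0.1121] size [0.066  0.0678] width-axis -30.547828674316406 uv 295 312 104 121
top green n 216 c [0.6509 0.4422] size [0.0684 0.0698] width-axis -67.24557876586914 uv 205 225 161 178
top green n 407 c [0.6011 0.0781] size [0.0416 0.1482] width-axis -20.62420654296875 uv 292 331 172 194
top green n 424 c [0.4962 0.1179] size [0.0418 0.1478] width-axis -20.860397338867188 uv 281 320 199 222
scene green n 
[... 582 characters left out ...]
 -21.12108612060547 uv 303 333 209 235
scene green n 269 c [ 0.8447 -0.0177] size [0.0695 0.0766] width-axis 83.4661865234375 uv 248 270 250 271
scene green n 258 c [0.6072 0.4284] size [0.0691 0.0701] width-axis -36.57021713256836 uv 395 415 253 273
scene green n 279 c [0.8184 0.0787] size [0.0731 0.0737] width-axis 21.9013671875 uv 276 297 258 277
scene green n 317 c [0.8447 0.1824] size [0.0717 0.0785] width-axis -34.096431732177734 uv 297 320 274 297
scene green n 314 c [0.8181 0.2858] size [0.0663 0.0756] width-axis 8.495903968811035 uv 327 351 283 304
shift [ 1.0202 -0.1305  0.2416] turn -0.0006297690210862091 cur y -20.113358423795525 q6 1.845569057112919 tcp [ 0.4628 -0.0354  0.1863]
```

View pics/w7.png

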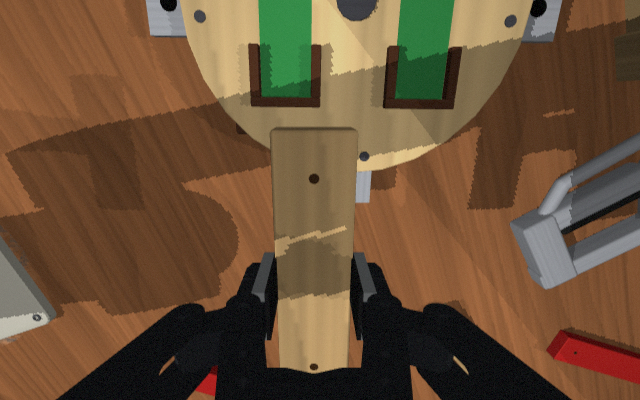

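The pockets' green floors show at (285,50) and (425,50). The held cleat spans rows 128–368, straight in the jaws.

```bash
python3 - <<'E'
from h import *
o=telemetry.get_obs(); z=o['eef_pos'][2]+.0245
M=R.from_quat(o['tool_rot']).as_matrix()
P=unproj([[271,129],[357,129],[279,368],[349,368]],z,'wrist')
L=(P-o['eef_pos'])@M*1000; print(L,L.mean(0))
L=(P-o['eef_pos'])@M
go([.4955,.1188,.10],-20.8)
E
```

```text
[[ 67.9881 -16.6624 -24.5143]
 [ 67.9975  17.5178 -24.5319]
 [-52.5166 -17.5288 -24.4733]
 [-52.4981  18.5736 -24.4919]] [  7.7427   0.475  -24.5029]
shift [ 1.0407 -0.1484  0.5749] turn 0.0038146754233582196 cur y -20.113358423795525 q6 1.845569057112919 tcp [ 0.4628 -0.0354  0.1863]
```

```bash
python3 -m creep '0.2 0.4 -0.05 0 0.004;0.2 0.75 -0.12 0.1 0.004;0.2 1 -0.15 0.3 0.004;0.2 1 -0.15 0.55 0.004;0.2 1 -0.15 0.55 0.004;0.2 1 -0.15 0.55 0.004'
python3 - <<'E'
from h import *
im=green('wrist'); cv2.imwrite('pics/w8.png',im[:,:,::-1])
go([.4955,.1188,.0445],-20.8)
go([.496,.1197,.0445],-20.8)
E
```

```text
clock: 15.75
eef_pos: [0.4939, 0.1136, 0.105]
tool_rot: [0.823, 0.568, 0.0, 0.0]
ft_force: [-0.3, -0.5, -0.7]
grip_width: 0.0339
grasp_force: 60.0
wrist green n 1758 c [0.5187 0.1799] size [0.0151 0.0423] width-axis 69.17999267578125 uv 278 345 101 126
wrist green n 11986 c [0.6    0.0775] size [0.0424 0.1487] width-axis -20.839210510253906 uv 437 526 101 305
shift [ 0.0336 -0.0064  0.4074] turn -0.00020025247551179367 cur y -20.83604544559213 q6 2.1605314335746644 tcp [0.4945 0.1137 0.1056]
shift [ 0.0404 -0.0054  0.4074] turn -0.00020025247551179367 cur y -20.83604544559213 q6 2.1605314335746644 tcp [0.4945 0.1137 0.1056]
```

View pics/w8.png

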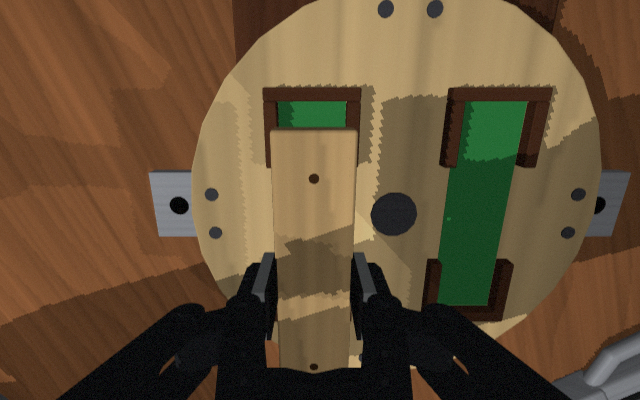

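The cleat hangs over pocket 1 and is aligned, with the far fence at (315,95). Pocket 2 is fully visible at (480,205). I'll lower it.

```bash
python3 -m creep '0.2 0.034 -0.006 0.1 0;0.2 0.034 -0.006 0.2 0;0.2 0.034 -0.006 0.27 0;0.2 0.034 -0.006 0.32 0;0.2 0.034 -0.006 0.36 0;0.2 0.034 -0.006 0.38 0;0.2 0.034 -0.006 0.395 0;0.2 0.034 -0.006 0.4 0;0.2 0.034 -0.006 0.4 0'
```

```text
clock: 16.92
eef_pos: [0.4943, 0.1194, 0.0442]
tool_rot: [0.823, 0.568, 0.0, 0.0]
ft_force: [-0.5, -0.4, 0.6]
grip_width: 0.0342
grasp_force: 60.0
```

```bash
python3 -m creep '0.2 0 0 0.006 0;0.62 0 0 0.006 0;0.62 0 0 0.006 0;0.62 0 0 0.006 0;0.62 0 0 -0.1 0;0.62 0 0 -0.3 0;0.62 0 0 -0.6 0;0.62 0 0 -0.8 0;0.62 0 0 -0.8 0'
python3 - <<'E'
from h import *
im=green('wrist'); cv2.imwrite('pics/w9.png',im[:,:,::-1]); rect('cleat_a','wrist',.068); rect('cleat_a','top',.016)
go([.57,-.315,.15],20)
E
```

```text
clock: 18.05
eef_pos: [0.4962, 0.1198, 0.1668]
tool_rot: [0.823, 0.568, 0.003, 0.001]
ft_force: [-0.5, -0.3, -0.5]
grip_width: 0.0528
grasp_force: 0.0
wrist green n 1080 c [0.4927 0.1173] size [0.0421 0.1472] width-axis -20.8016357421875 uv 286 337 110 272
wrist green n 7479 c [0.5969 0.0783] size [0.0419 0.1463] width-axis -20.757568359375 uv 411 475 110 271
cleat_a 0.93 6999 c [0.4925 0.1192] mean [0.4946 0.1241] size [0.0361 0.1383] width-axis deg -20.769508361816406 uv 290 335 113 275
cleat_a 0.96 417 c [ 0.2562 -0.4431] mean [ 0.254  -0.4445] size [0.0426 0.1409] width-axis deg -74.04308605194092 uv 442 462 259 296
cleat_a 0.81 410 c [ 0.2559 -0.2625] mean [ 0.2551 -0.262 ] size [0.0404 0.1424] width-axis deg 49.83000564575195 uv 388 417 261 294
cleat_a 0.73 397 c [ 0.568  -0.3154] mean [ 0.5691 -0.316 ] size [0.044  0.1464] width-axis deg 19.002704620361328 uv 396 432 185 204
cleat_a 0.61 336 c [ 0.7371 -0.3901] mean [ 0.7356 -0.3905] size [0.0406 0.1447] width-axis deg 52.36783218383789 uv 419 445 138 168
shift [-2.5237  1.5056  0.0838] turn -0.22644519605787505 cur y -20.76013529041749 q6 2.170033233122572 tcp [0.493  0.119  0.1625]
```

View pics/w9.png

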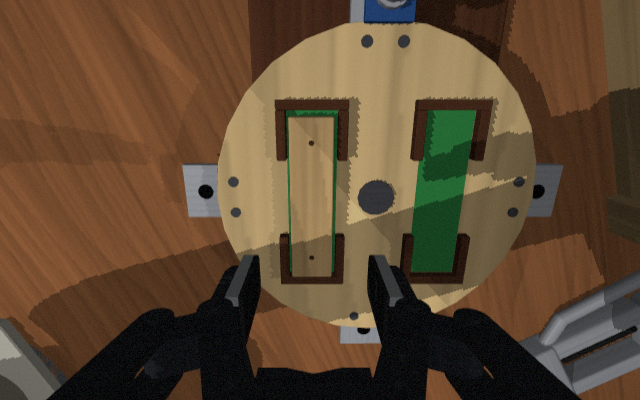

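Cleat 1 lies seated inside the fences of pocket 1, at (312,195). Now the second pine cleat.

```bash
python3 -m creep '0.62 -0.35 0.2 0 -0.05;0.62 -0.7 0.4 0 -0.1;0.62 -1 0.6 0 -0.15;0.62 -1 0.6 0 -0.2;0.62 -1 0.6 0 -0.226;0.62 -1 0.6 0 -0.226'
python3 - <<'E'
from h import *
go([.568,-.315,.12],20)
E
```

```text
clock: 19.05
eef_pos: [0.5244, -0.0531, 0.1628]
tool_rot: [0.575, 0.818, -0.001, -0.001]
ft_force: [1.4, 0.1, -0.1]
grip_width: 0.0529
grasp_force: 0.0
shift [-1.7417 -0.3183  0.284 ] turn -0.000924635181248353 cur y 19.833565667375293 q6 1.123782969698547 tcp [ 0.5244 -0.0531  0.1628]
```

```bash
python3 -m creep '0.62 -0.35 -0.05 0 0;0.62 -0.7 -0.15 0 0;0.62 -1 -0.3 0 0;0.62 -1 -0.3 0 0;0.62 -1 -0.3 0 0'
python3 -m creep '0.62 -0.35 0 0.1 0;0.62 -0.7 0 0.3 0;0.62 -0.74 0 0.5 0;0.62 -0.74 0 0.6 0;0.62 -0.74 0 0.6 0;0.62 -0.74 0 0.6 0'
python3 - <<'E'
from h import *
rect('cleat_a','wrist',.016)
go([.568,-.315,-.0085],20)
E
```

```text
clock: 19.68
eef_pos: [0.5335, -0.2087, 0.1634]
tool_rot: [0.575, 0.818, 0.0, -0.001]
ft_force: [0.6, -0.1, 1.4]
grip_width: 0.0531
grasp_force: 0.0
clock: 20.42
eef_pos: [0.5728, -0.3127, 0.0758]
tool_rot: [0.573, 0.819, 0.0, 0.001]
ft_force: [-0.0, -0.6, 0.0]
grip_width: 0.0527
grasp_force: 0.0
cleat_a 0.69 9343 c [ 0.5672 -0.3146] mean [ 0.5651 -0.3086] size [0.0366 0.1399] width-axis deg 19.209354400634766 uv 279 334 113 298
cleat_a 0.65 920 c [ 0.7207 -0.3623] mean [ 0.6891 -0.3456] size [0.023  0.1074] width-axis deg 62.347496032714844 uv 415 489 280 372
shift [ 0.0018 -0.036   0.5641] turn -8.575789545683203e-05 cur y 19.984563578817767 q6 0.721578553274783 tcp [ 0.5729 -0.3133  0.0761]
```

```bash
python3 -m creep '0.62 0.003 -0.041 0.15 0.004;0.62 0.003 -0.041 0.3 0.004;0.62 0.003 -0.041 0.42 0.004;0.62 0.003 -0.041 0.5 0.004;0.62 0.003 -0.041 0.54 0.004;0.62 0.003 -0.041 0.56 0.004;0.62 0.003 -0.041 0.56 0.004'
python3 -m creep '0.2 0 0 0 0;0.2 0 0 0 0;0.2 0 0 0 0;0.2 0 0 0 0;0.2 0 0 0 0'
```

```text
clock: 21.4
eef_pos: [0.5661, -0.3154, -0.0097]
tool_rot: [0.579, 0.815, 0.0, 0.0]
ft_force: [0.3, -0.8, 0.6]
grip_width: 0.0528
grasp_force: 0.0
clock: 22.02
eef_pos: [0.5665, -0.3156, -0.009]
tool_rot: [0.579, 0.815, 0.0, 0.001]
ft_force: [0.0, 0.9, 4.8]
grip_width: 0.0344
grasp_force: 61.9
```

```bash
python3 -m creep '0.2 0 0 -0.1 0;0.2 0 0 -0.4 0;0.2 0 0 -0.8 0;0.2 0.2 0 -1 0.03;0.2 0.5 0 -1 0.08;0.2 0.8 0 -1 0.13;0.2 1 0 -1 0.18;0.2 1 0.2 -1 0.222;0.2 1 0.2 -1 0.222;0.2 1 0.2 -1 0.222'
python3 - <<'E'
from h import *
go([.5998,.078,.12],-20.8)
E
```

```text
clock: 23.28
eef_pos: [0.5443, -0.1637, 0.14]
tool_rot: [0.823, 0.569, -0.0, -0.0]
ft_force: [0.4, -0.0, -0.3]
grip_width: 0.0346
grasp_force: 61.3
shift [ 1.6383 -0.2236  0.1333] turn 0.000518731098717969 cur y -20.706628402230763 q6 1.6401194611627485 tcp [ 0.5443 -0.1637  0.14  ]
```

```bash
python3 -m creep '0.2 0.35 -0.05 0 0;0.2 0.7 -0.15 0 0;0.2 1 -0.22 0 0;0.2 1 -0.22 0 0'
python3 -m creep '0.2 0.3 0 0.1 0;0.2 0.6 0 0.2 0;0.2 0.63 0 0.24 0;0.2 0.63 0 0.24 0;0.2 0.63 0 0.24 0'
python3 - <<'E'
from h import *
green('wrist')
green('top')
go([.5998,.078,.0442],-20.8)
E
```

```text
clock: 23.78
eef_pos: [0.5668, -0.0094, 0.1401]
tool_rot: [0.822, 0.57, -0.0, -0.0]
ft_force: [0.3, -0.2, -0.4]
grip_width: 0.0342
grasp_force: 61.3
clock: 24.4
eef_pos: [0.6005, 0.0748, 0.1046]
tool_rot: [0.824, 0.567, -0.0, 0.0]
ft_force: [-0.3, -0.2, -0.3]
grip_width: 0.0346
grasp_force: 61.3
wrist green n 482 c [0.518  0.1855] size [0.0048 0.038 ] width-axis 69.13712310791016 uv 94 156 104 112
wrist green n 1285 c [0.6235 0.1417] size [0.0114 0.0423] width-axis 69.13751220703125 uv 275 343 104 123
wrist green n 545 c [0.5114 0.1084] size [0.004  0.0704] width-axis -20.798843383789062 uv 166 184 170 265
top green n 169 c [0.9087 0.2105] size [0.0646 0.0677] width-axis 9.241994857788086 uv 270 287 98 114
top green n 172 c [0.8838 0.3102] size [0.0647 0.0683] width-axis 69.31462860107422 uv 243 260 103 120
top green n 177 c [0.8883 0.1135] size [0.0674 0.0681] width-axis -27.74267578125 uv 295 312 104 121
top green n 217 c [0.6506 0.4425] size [0.0669 0.0718] width-axis 35.791770935058594 uv 205 225 161 179
shift [ 0.0155 -0.013   0.4043] turn -0.00039002023699718315 cur y -20.870203642659487 q6 2.059617204247731 tcp [0.6007 0.0751 0.1048]
```

```bash
python3 -m creep '0.2 0.016 -0.013 0.1 0;0.2 0.016 -0.013 0.2 0;0.2 0.016 -0.013 0.27 0;0.2 0.016 -0.013 0.32 0;0.2 0.016 -0.013 0.36 0;0.2 0.016 -0.013 0.38 0;0.2 0.016 -0.013 0.395 0;0.2 0.016 -0.013 0.4 0;0.2 0.016 -0.013 0.405 0;0.2 0.016 -0.013 0.405 0'
```

```text
clock: 25.75
eef_pos: [0.5997, 0.0796, 0.0434]
tool_rot: [0.823, 0.568, 0.0, 0.0]
ft_force: [0.0, 0.3, -1.0]
grip_width: 0.0344
grasp_force: 61.3
```

```bash
python3 -m creep '0.2 0 0 0.003 0;0.62 0 0 0.003 0;0.62 0 0 0.003 0;0.62 0 0 0.003 0;0.62 0 0 -0.1 0;0.62 0 0 -0.3 0;0.62 0 0 -0.6 0;0.62 0 0 -0.8 0;0.62 0 0 -0.8 0'
python3 - <<'E'
from h import *
green('wrist'); rect('cleat_a','wrist',.068)
for c in ('wrist','top','scene'):
  camera(c); print(c,'knob',[(round(d['conf'],2),np.round(d['at'],4)) for d in spot_point('knob',c)])
for d in cut_out('knob','wrist'):
    ys,xs=np.nonzero(d['pixels']); print(d['conf'],len(xs),xs.min(),xs.max(),ys.min(),ys.max(),unproj([[xs.mean(),ys.mean()]],.116,'wrist'))
go([.6015,.2445,.2],-20.8)
E
```

```text
clock: 26.88
eef_pos: [0.6021, 0.0799, 0.168]
tool_rot: [0.823, 0.568, 0.004, 0.002]
ft_force: [0.3, 0.1, -0.4]
grip_width: 0.0533
grasp_force: 0.0
wrist green n 733 c [0.4968 0.1169] size [0.0393 0.1484] width-axis -17.09368133544922 uv 146 211 110 271
wrist green n 960 c [0.5977 0.0783] size [0.0422 0.1465] width-axis -20.841651916503906 uv 284 335 110 271
cleat_a 0.7 7042 c [0.5981 0.0801] mean [0.6002 0.0859] size [0.0353 0.1389] width-axis deg -20.724441528320312 uv 289 335 112 275
cleat_a 0.63 8026 c [0.4961 0.117 ] mean [0.4982 0.1224] size [0.0414 0.1378] width-axis deg -20.803199768066406 uv 142 211 115 276
cleat_a 0.24 62978 c [0.5506 0.1023] mean [0.561 0.122] size [0.2564 0.2579] width-axis deg -64.49280548095703 uv 58 440 0 342
wrist knob []
top knob [(0.52, array([0.6011, 0.2462, 0.1032]))]
scene knob [(0.47, array([0.6022, 0.2473, 0.1076]))]
shift [ 1.0337 -0.3763 -0.2498] turn 0.00022724428720748176 cur y -20.759096028302654 q6 2.0649961365612137 tcp [0.5993 0.0795 0.1626]
```

```bash
python3 -m creep '0.65 0.3 -0.1 -0.1 0;0.65 0.5 -0.2 -0.1 0;0.65 0.65 -0.3 -0.1 0;0.65 0.65 -0.37 -0.1 0;0.65 0.65 -0.37 -0.1 0;0.65 0.65 -0.37 -0.1 0'
python3 - <<'E'
from h import *
for c in ('wrist','top','scene'):
  camera(c); print(c,'knob',[(round(d['conf'],2),np.round(d['at'],4)) for d in spot_point('knob',c)])
  for d in cut_out('knob',c)[:2]:
    ys,xs=np.nonzero(d['pixels']); print(d['conf'],len(xs),xs.min(),xs.max(),ys.min(),ys.max(),unproj([[xs.mean(),ys.mean()],[(xs.min()+xs.max())/2,(ys.min()+ys.max())/2]],.112,c))
go([.602,.2445,.15],-20.8)
im=camera('wrist'); hsv=cv2.cvtColor(im,cv2.COLOR_RGB2GRAY)
k=proj([[.602,.2445,.116]],'wrist')[0]; print(k)
c=cv2.HoughCircles(cv2.medianBlur(hsv,5),cv2.HOUGH_GRADIENT,1,20,param1=80,param2=15,minRadius=12,maxRadius=45)
if c is not None:
  c=c[0]; c=c[np.hypot(*(c[:,:2]-k).T)<40]; print(c); print(unproj(c[:,:2],.113,'wrist')) if len(c) else 0
E
```

```text
clock: 28.12
eef_pos: [0.5825, 0.1894, 0.1784]
tool_rot: [0.823, 0.568, 0.0, 0.0]
ft_force: [0.4, 0.2, 0.1]
grip_width: 0.0556
grasp_force: 0.0
wrist knob [(0.97, array([0.6   , 0.2445, 0.1024]))]
0.65 1727 289 335 109 155 [[0.6025 0.2438 0.112 ]
 [0.6026 0.2438 0.112 ]]
top knob []
0.66 2391 245 351 155 235 [[0.5493 0.0746 0.112 ]
 [0.5421 0.1254 0.112 ]]
scene knob [(0.55, array([0.6016, 0.2464, 0.1056]))]
shift [ 0.3849 -0.0063  0.1886] turn 0.0001298242906832867 cur y -20.776631627677013 q6 2.249049610175812 tcp [0.5824 0.1902 0.1783]
[311.7937 132.9466]
[[312.5 132.5  22.4]]
[[0.6024 0.2443 0.113 ]]
```

```bash
python3 -m creep '0.65 0.2 -0.004 0 0;0.65 0.385 -0.004 0 0;0.65 0.385 -0.004 0.1 0;0.65 0.385 -0.004 0.25 0;0.65 0.385 -0.004 0.38 0;0.65 0.385 -0.004 0.48 0;0.65 0.385 -0.004 0.55 0;0.65 0.385 -0.004 0.6 0;0.65 0.385 -0.004 0.62 0;0.65 0.385 -0.004 0.62 0'
python3 -m creep '0.2 0 0 0 0;0.2 0 0 0 0;0.2 0 0 0 0;0.2 0 0 0 0;0.2 0 0 0 0;0.2 0 0 0 0'
```

```text
clock: 29.88
eef_pos: [0.6024, 0.2447, 0.0855]
tool_rot: [0.823, 0.568, 0.0, 0.0]
ft_force: [0.1, 0.3, 0.1]
grip_width: 0.0553
grasp_force: 0.0
clock: 30.62
eef_pos: [0.6025, 0.2448, 0.0863]
tool_rot: [0.823, 0.568, 0.001, 0.0]
ft_force: [-1.4, 0.2, 5.6]
grip_width: 0.0295
grasp_force: 59.3
```

```bash
python3 -m creep '0.2 0 0 -0.02 0;0.2 0 0 -0.04 0;0.2 0 0 -0.06 0;0.2 0 0 -0.08 0;0.2 0 0 -0.09 0;0.2 0 0 -0.095 0;0.2 0 0 -0.1 0;0.2 0 0 -0.1 0'
```

```text
clock: 31.62
eef_pos: [0.6024, 0.2448, 0.0989]
tool_rot: [0.823, 0.568, -0.0, -0.0]
ft_force: [5.3, 2.9, -10.1]
grip_width: 0.0296
grasp_force: 60.0
```

```bash
python3 - <<'E'
from h import *
for c in ('wrist','scene'):
  camera(c); print(c,'knob',[(round(d['conf'],2),np.round(d['at'],4)) for d in spot_point('knob',c)])
o=telemetry.get_obs(); print(o['eef_pos'],o['ft_force'],o['grip_width'],o['grasp_force'])
rect('cleat_a','top',.068); green('wrist')
E
```

```text
wrist knob [(0.6, array([0.6008, 0.2417, 0.116 ]))]
scene knob [(0.44, array([0.6039, 0.2452, 0.1209]))]
[0.6024 0.2448 0.0988] [  5.9189   2.1401 -10.6732] 0.029224137559042487 59.97182607650757
cleat_a 0.82 294 c [ 0.7189 -0.3779] mean [ 0.7186 -0.3784] size [0.0335 0.1393] width-axis deg 51.095211029052734 uv 419 445 138 168
cleat_a 0.8 330 c [0.6    0.0776] mean [0.6004 0.0781] size [0.0376 0.1372] width-axis deg -19.25231170654297 uv 294 329 173 192
cleat_a 0.68 195 c [0.4841 0.0872] mean [0.4846 0.0842] size [0.0387 0.0784] width-axis deg -21.634323120117188 uv 300 319 205 220
cleat_a 0.62 360 c [ 0.254  -0.4282] mean [ 0.2529 -0.4285] size [0.0357 0.1327] width-axis deg -74.02783679962158 uv 443 461 259 296
cleat_a 0.55 405 c [ 0.254  -0.2531] mean [ 0.2543 -0.254 ] size [0.04   0.1382] width-axis deg 48.93012619018555 uv 389 417 260 294
```

It is up about 12.5–13.5 mm with no sign of the stop yet, so I'll pull to the stop.

```bash
python3 -m creep '0.2 0 0 -0.007 0;0.2 0 0 -0.013 0;0.2 0 0 -0.02 0;0.2 0 0 -0.02 0;0.2 0 0 -0.02 0'
```

```text
clock: 32.6
eef_pos: [0.6024, 0.2448, 0.1015]
tool_rot: [0.823, 0.568, -0.0, -0.0]
ft_force: [5.4, 2.2, -11.7]
grip_width: 0.0292
grasp_force: 60.6
```

```bash
python3 -m creep '0.2 0 0 -0.007 0;0.2 0 0 -0.007 0;0.2 0 0 -0.007 0;0.2 0 0 -0.007 0'
python3 - <<'E'
from h import *
for c in ('wrist','scene'):
  camera(c); print(c,'knob',[(round(d['conf'],2),np.round(d['at'],4)) for d in spot_point('knob',c)])
o=telemetry.get_obs(); print(o['eef_pos'],o['ft_force'],o['grip_width'],o['grasp_force'])
E
```

```text
clock: 33.1
eef_pos: [0.6023, 0.2448, 0.1015]
tool_rot: [0.823, 0.568, -0.001, -0.0]
ft_force: [7.5, 3.3, -16.1]
grip_width: 0.0294
grasp_force: 60.7
wrist knob [(0.62, array([0.6014, 0.2446, 0.1208]))]
scene knob [(0.36, array([0.6043, 0.2457, 0.1212]))]
[0.6024 0.2448 0.1016] [  7.2309   3.2926 -15.1886] 0.029269037281158223 60.66989243030548
```

The knob is now at 0.121 m, 15 mm up, and the force rises while the position holds, so it is on its stop and firmly held.

```bash
python3 -c "
from workcell import ticket
print(ticket.job_done())"
```

```text
the job is handed in; nothing more can be done
None
```

The job is handed in: both pine cleats lie in the two green pockets, let go, and the gripper is holding the plunger knob up at its stop (about 15 mm) with the table not turned and nothing else on the bench deliberately moved; the verdict was not shown to me.

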